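# Serve the steel cooling ball in the handled dish

## Robot

A 6-joint arm with a two-finger parallel gripper is mounted at the origin on a cart in front of the work surface, level with it; the furniture and walls round the work are solid. World frame = base frame: x ahead of the robot, y to its left, z up, the work surface at z = 0. Lengths are in m, angles in rad, forces in N, time in s.
With the tool pointing down it reaches from about 0.375 to 0.9 m from the base axis. Payload 3.1 kg.
Tool frame: the origin (TCP) lies between the finger pads; the fingertips stand manip.nose_length ahead of it and the grasp point (between the pads) lies 5 mm behind it (manip.nose_length is the distance from the TCP to the fingertips, in m); z points along the fingers, y is the line along which they close (so a half turn about z gives the same grasp; the last joint's range is limited). The gripper opens to 85 mm and grips with 20 to 120 N. Pads are 22 mm wide; open, the fingers measure 114 mm over their backs; the gripper's body (76 mm by 85 mm) begins 54 mm behind the grasp point. The pads swing forward as they close: fully open they stand 13 mm farther back than shut.
Start: joints at [-1.52, 0.527, 1.433, -0, 1.181, -0.178], TCP at [0.142, -0.609, 0.245] pointing down, gripper open.
Joint ranges: [-3.08, 3.08], [-0.75, 2.2], [0.22, 2.44], [-1.43, 4.57], [0, 2.65], [-2.85, 2.85]. Speed limits (rad/s): [2.79, 2.79, 3.14, 3.14, 3.14, 3.14].

## Interface

Orientations are given as a unit quaternion [x, y, z, w].
In Python, from station import monitor, eyes, job, manip gives the robot as it stands.
- The arm moves only by the shell command python3 -m pendant 'ROWS' [FORCE]. ROWS is JSON, a list that holds one entry, the list of rows, each a list of 7 numbers: the shift along the tool's x, y, z as a fraction of full scale, then the turn, a rotation vector about the tool's x, y, z as a fraction of full scale, then the opening, from 0 (shut) to 1 (fully open). A call has 1 to 20 rows; each row shifts and turns the commanded pose from where the row before left it, along the tool's axes as they then stand; what a row does not reach is not made up. Full scale, the value 1, is 800 mm for a shift and 0.12 rad for a turn. A row lasts 1/10 s, in which the tool goes at most 50 mm and 8.59 degrees, less where a joint would pass 70% of its speed; a pose out of reach is approached as far as the arm can. A call with a number of a shift or a turn outside -1 to 1 is refused whole. A call with a gripper value outside its range is refused whole. The fingers move at their own pace and stop on an object; FORCE is the grip in N (left out, the last holds). Time passes only in rows, so rows that do not move let the fingers close. It gives the time, the measured TCP pose, the force, the opening and the grip force at its end, in the units of the state.
- monitor.sense(): the state, without advancing time (a new reading comes with each control period).
- eyes.snapshot(name): name is "side" or "top"; returns a dict with "pixels" (384x512x3 uint8, red, green, blue), "depth" (384x512 float32, m along the optical axis (not along the pixel's ray), 0 where there is no reading), "intrinsics" (3x3 intrinsics, pixels), "eye" and "attitude" of the camera in the world. Camera axes: x right, y down, z forward; pixel columns grow to the right and rows downward; lengths in m; the calibration is good to about 2 mm. A picture is of the moment at which its call begins.
- job.sign_off(): hands the job in; it is judged then, once.
The state is a dict: "t": time; "q": joint angles; "qd": joint speeds; "tau": joint torques, N m; "tcp_pos": TCP position; "tool_rot": TCP orientation; "force": force on the tool from outside, world axes, zero at the start; "ft_torque": the same for the moment, N m; "finger_gap": opening from 0.0 (shut) to 1.0 (fully open); "gripper_force": force on a finger pad.
Only numpy, scipy, OpenCV 4.12 (cv2) and the standard library are available. Lean on these libraries where they do the work, as an engineer would, in place of code of your own. Each camera call takes 0.05 s, during which the arm holds its last target. There are 200 camera calls.

## Task

Take the steel ball out of the three-compartment caddy and set it down gently in the white dish, leaving the cube and the puck in the caddy. Once the ball has settled in the middle, lift the dish by its arched handle well clear of the wooden board and only then turn it, level and with the ball still in the middle, about a quarter turn anticlockwise seen from above, until its lug points squarely over the board's long right-hand edge for a guest there to take. Finish while holding the dish still in the air over the board, lug that way, and leave the mug, the plain cup and the teaspoon where they are.

Things in the scene. Friction and masses are not known exactly. Their poses are not given: they have to be found in the camera images.
- ball: polished steel drink-cooling ball, 32 mm diameter, about 60 g, loose; lies in one of the caddy's three compartments. Origin at its centre; its axes mean nothing (it rolls)
- cube: steel drink-cooling cube, 28 mm, rounded edges; in another compartment, to be left there. Origin at its centre
- puck: steel drink-cooling puck, flat disc 40 mm diameter and 14 mm high; in the remaining compartment, to be left there. Origin at its centre
- caddy: fixed white open box, 124 mm (its x) by 190 mm (its y), 40 mm high, wall and floor 4 mm; two 31 mm high dividers make three compartments in a row along its y, each 116 mm (x) by 58 mm (y) inside. Origin at the centre of its underside, z up. There is most room for fingers when they close along its x
- board: fixed wooden serving board, 240 mm (its x, away from the robot) by 200 mm (its y, to the left), 15 mm thick. Origin at the centre of its underside, z up. Its long right-hand edge is on its -y side
- dish: loose round white dish, 172 mm over the rim, 28 mm high, 0.28 kg, on the middle of the board. Origin: centre of its underside, z up; lug along its -x (at the start roughly the board's -x, toward the robot), arched handle along its y. Floor a shallow cone, 6 mm above the underside at the centre, 14 at radius 45, 28 at radius 81: the ball rolls to the centre and rests in about 1 s
- dish_handle (a point): centre of the wooden grip of the dish's arched handle, above the dish's centre, 68 mm above its underside. The grip is a bar 64 mm long (dish y), 12 wide (dish x), 16 high, top 76 mm above the underside; the arch is open below it (22 mm between grip and a centred ball), the dish open from above on both sides of it. Axes as the dish's
- dish_lug (a point): on the flat lug of the dish (30 mm wide, 6 mm thick, sticks out 33 mm from the rim), 110 mm from the dish's centre on its -x side, 25 mm above its underside; the lug's direction is from the dish's centre to this point
- mug_b: striped white mug, 90 mm wide, 100 mm high, behind the board on the right; bystander. Origin at the centre of its underside
- steel_cup: plain handleless cup, pale and glassy-looking, 80 mm wide, 91 mm high, behind the work; bystander. Origin at the centre of its underside
- teaspoon: teaspoon, 130 mm long, 11 mm high, lying behind the caddy; bystander. Origin at the centre of its underside
Things that resemble listed ones, but are neither listed nor needed, are in the scene too. Leave any purple look-alike of the ball alone.

How it is judged:
On the way, in this order (a step that is already met when the one before it is completed fails the run):
1. the ball lies in the middle of the dish, let go, while the dish still stands on the board (horizontal distance between ball and dish below 0.02 m and z of ball in the frame of dish below 0.032 m and linear speed of ball below 0.08 m/s and contact force between the fingers and ball below 0.05 N and z of dish in the frame of board below 0.019 m and contact force between the fingers and dish below 0.5 N), for 0.2 s.
2. the dish is lifted clear of the board by its handle, ball in the middle, not yet turned (horizontal distance between ball and dish below 0.02 m and z of ball in the frame of dish below 0.032 m and z of dish in the frame of board above 0.035 m and distance between the grasp point and dish_handle below 0.04 m and angle between the x axis of dish and the x axis of board, either way round below 1.2 rad).
At the end, for the whole second after the job is handed in: Dish held still by its handle (within 40 mm of the grip's centre), 20 mm or more above the board, within 60 mm of its centre, level within 0.12 rad, lug square to the right-hand edge within 0.2 rad; ball free and still within 20 mm of the dish's centre; cube and puck in the caddy (horizontal distance between ball and dish below 0.02 m and z of ball in the frame of dish below 0.032 m and linear speed of ball below 0.08 m/s and linear speed of dish below 0.05 m/s and contact force between the fingers and ball below 0.05 N and z of dish in the frame of board above 0.035 m and horizontal distance between dish and board below 0.06 m and angle between dish's own z axis and vertical below 0.12 rad and angle between the x axis of dish and the x axis of board, either way round above 1.37 rad and y of dish_lug in the frame of board below -0.03 m and contact force between the fingers and dish above 1 N and contact force between dish and board below 0.05 N and distance between the grasp point and dish_handle below 0.04 m and z of each of cube, puck in the frame of caddy below 0.04 m and x of cube in the frame of caddy between -0.065 and 0.065 m and y of cube in the frame of caddy between -0.097 and 0.097 m and x of puck in the frame of caddy between -0.065 and 0.065 m and y of puck in the frame of caddy between -0.097 and 0.097 m); the arm keeps its last pose, push and grip.
It fails at once if the ball is dropped or thrown into the dish (falls faster than 0.8 m/s over it when let go) (horizontal distance between ball and dish below 0.09 m and linear speed of ball above 0.8 m/s and contact force between the fingers and ball below 0.05 N).
It fails at once if the lifted dish is tilted by more than 0.25 rad (z of dish in the frame of board above 0.02 m and angle between dish's own z axis and vertical above 0.25 rad).
It fails at once if the ball strays more than 30 mm from the middle of the lifted dish (z of dish in the frame of board above 0.025 m and horizontal distance between ball and dish above 0.03 m).
It fails at once if the dish is turned by a large part of the quarter turn while it still stands on the board (z of dish in the frame of board below 0.018 m and angle between the x axis of dish and the x axis of board, either way round above 0.7 rad).
It fails at once if the mug, the plain cup or the teaspoon is moved by more than 30 mm (distance of any of mug_b, steel_cup, teaspoon from where it was at the start of the episode above 0.03 m).
It also fails if it takes over 64 s, if anything falls off the work surface, if the arm or the gripper's body presses on something with over 40 N, if the wrist force passes 120 N, or if a joint passes its speed limit or range.

## Working session

There is one attempt and no reset: what is moved stays moved. The work goes in short steps, Python scripts to look and compute and a shell command to move; the robot and the scene stay as the last step left them, time stands still between calls to the robot, and variables do not carry over. Pictures are saved under pics/ and viewed, at most 10 in all, crops included, and the job is handed in when it is done.

```bash
mkdir -p pics; ls; python3 - <<'E'
from station import monitor, eyes, job, manip
import cv2,numpy as np
print(manip.nose_length, {k:np.round(v,3).tolist() for k,v in monitor.sense().items()})
for n in("top","side"):
    s=eyes.snapshot(n); np.savez(f"{n}0.npz",**s)
    cv2.imwrite(f"pics/{n}0.png",s["pixels"][:,:,::-1]); print(n,s["intrinsics"],s["eye"],s["attitude"])
E
```

```text
pics
0.014 {'t': 0.0, 'q': [-1.52, 0.528, 1.434, -0.0, 1.181, -0.178], 'qd': [0.0, -0.001, 0.001, -0.0, 0.001, -0.001], 'tau': [0.0, -44.235, -17.802, -0.0, 0.008, -0.0], 'tcp_pos': [0.142, -0.608, 0.244], 'tool_rot': [0.993, 0.114, 0.0, -0.001], 'force': [-0.221, -0.627, -0.306], 'ft_torque': [-0.04, -0.054, 0.031], 'gripper_force': 0.0, 'finger_gap': 0.998}
top [[355.1746948    0.         259.55121248]
 [  0.         355.1746948  191.39045825]
 [  0.           0.           1.        ]] [ 0.45120747 -0.00521854  1.05838842] [-0.69633874  0.71614297 -0.02116065  0.04247147]
side [[414.00670495   0.         255.36236399]
 [  0.         414.00670495 194.33545223]
 [  0.           0.           1.        ]] [-0.05555843  0.19542967  0.81516386] [-0.53737366  0.77181165 -0.27475136  0.20012   ]
```

View pics/top0.png

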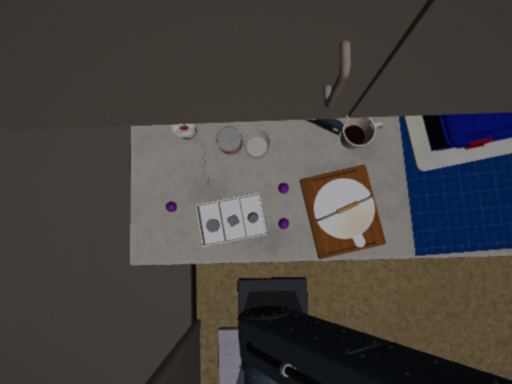

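View pics/side0.png

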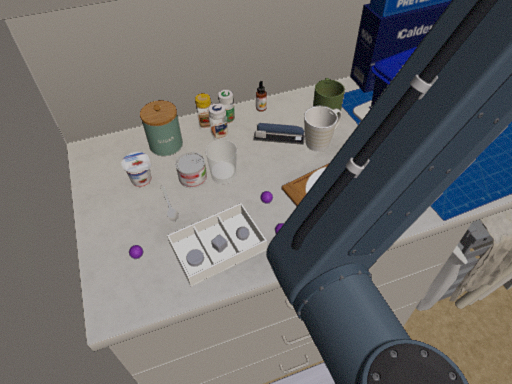

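Top: the caddy is around (232,220), with a puck-like disc at (212,225), a squarish item at (233,220) and a small round item at (253,217). The dish is at (345,209), its lug at (360,241), and the mug at (357,132). Things that could be taken for the ball: grey round (253,217), grey disc (212,225, the puck), grey (233,220, the cube), and purple balls at (171,207), (283,188) and (283,223). By the description I choose (253,217), which is (243,233) in the side view. I'll check it in a crop.

```bash
cat > h.py <<'E'
import numpy as np,cv2
from scipy.spatial.transform import Rotation as R
def ray(s,p):
    K=s["intrinsics"];d=np.array([(p[0]-K[0,2])/K[0,0],(p[1]-K[1,2])/K[1,1],1.])
    return np.array(s["eye"]),R.from_quat(s["attitude"]).apply(d)
def plane(s,p,z):
    e,d=ray(s,p);return e+d*(z-e[2])/d[2]
def depth(s,p):
    e,d=ray(s,p);return e+d*s["depth"][int(round(p[1])),int(round(p[0]))]
def tri(s1,p1,s2,p2):
    e1,d1=ray(s1,p1);e2,d2=ray(s2,p2)
    t=np.linalg.lstsq(np.c_[d1,-d2],e2-e1,rcond=None)[0]
    a,b=e1+d1*t[0],e2+d2*t[1];return (a+b)/2,np.linalg.norm(a-b)
def proj(s,P):
    c=R.from_quat(s["attitude"]).inv().apply(np.array(P)-s["eye"]);return (s["intrinsics"]@(c/c[2]))[:2]
E
python3 - <<'E'
from h import *
T=np.load("top0.npz");S=np.load("side0.npz")
f=lambda s,x,y,w,h:cv2.resize(s["pixels"][y:y+h,x:x+w,::-1],(400,300),interpolation=cv2.INTER_CUBIC)
cv2.imwrite("pics/crop.png",np.vstack([np.hstack([f(T,190,185,84,63),f(S,160,200,112,84)]),np.hstack([f(T,285,155,120,110)[:, :],f(S,160,100,112,84)])]))
# gray blobs in caddy
for s,b in((T,(195,190,270,250)),(S,(165,205,268,282))):
    x0,y0,x1,y1=b;c=s["pixels"][y0:y1,x0:x1].astype(int)
    m=((c.mean(2)<(120 if s is T else 135))&(np.ptp(c,axis=2)<25)).astype(np.uint8)
    n,l,st,ce=cv2.connectedComponentsWithStats(m)
    for i in range(1,n):
        if 30<st[i,4]<900:
            p=ce[i]+[x0,y0];print(p.round(1),st[i],depth(s,p).round(3))
# board
c=cv2.cvtColor(T["pixels"],cv2.COLOR_RGB2HSV);c[:150]=0;c[262:]=0;c[:,:290]=0;c[:,395:]=0
m=((c[...,0]<22)&(c[...,1]>100)&(c[...,2]>50)).astype(np.uint8)
k=np.argwhere(m)[:,::-1].astype(np.float32);r=cv2.minAreaRect(k);bx=cv2.boxPoints(r)
P=np.array([plane(T,p,.015) for p in bx]);print("board",r,P.round(3),P.mean(0),[np.linalg.norm(P[i]-P[i-1]).round(3) for i in range(4)])
print("z",[depth(T,p).round(3) for p in((310,190),(375,235),(340,225),(347,209),(360,241),(300,170))])
E
```

```text
[213.2 194.8] [  0   0  53  14 419] [ 0.541  0.165 -0.   ]
[264.7 196.9] [ 65   0  10  18 118] [0.53  0.01  0.002]
[221.7 221.5] [23 11  8 41 60] [0.46  0.139 0.012]
[200.6 225.9] [  2  15   9  41 111] [0.449 0.2   0.02 ]
[253.2 240.1] [ 26  19  49  41 568] [0.403 0.048 0.001]
[252.4 216.9] [52 22 12 11 94] [0.471 0.047 0.035]
[232.7 219.9] [32 25 12 11 96] [0.464 0.104 0.031]
[212.6 224.9] [ 11  29  14  13 141] [0.451 0.165 0.017]
[251.4 224.5] [ 76   1  23  36 165] [0.485 0.02  0.022]
[227.7 236.1] [53 13 21 35 99] [0.473 0.082 0.022]
[241.1 233.3] [71 22 13 13 83] [0.464 0.052 0.03 ]
[203.1 247.1] [29 25 19 35 66] [0.465 0.143 0.02 ]
[218.7 244.5] [ 46  30  16  17 114] [0.451 0.109 0.034]
[178.9 261.8] [ 3 35 21 42 88] [0.451 0.203 0.014]
[195.1 261.7] [22 50 17 11 60] [0.435 0.17  0.019]
board ((346.7059326171875, 220.32354736328125), (101.86495971679688, 72.51814270019531), 75.96376037597656) [[ 0.577 -0.093  0.015]
 [ 0.623 -0.301  0.015]
 [ 0.334 -0.356  0.015]
 [ 0.289 -0.153  0.015]] [ 0.45587379 -0.22565862  0.015     ] [np.float64(0.294), np.float64(0.213), np.float64(0.294), np.float64(0.208)]
z [array([ 0.546, -0.124,  0.013]), array([ 0.41 , -0.305,  0.016]), array([ 0.441, -0.203,  0.03 ]), array([ 0.484, -0.212,  0.091]), array([ 0.395, -0.255,  0.042]), array([ 0.608, -0.097,  0.003])]
```

View pics/crop.png

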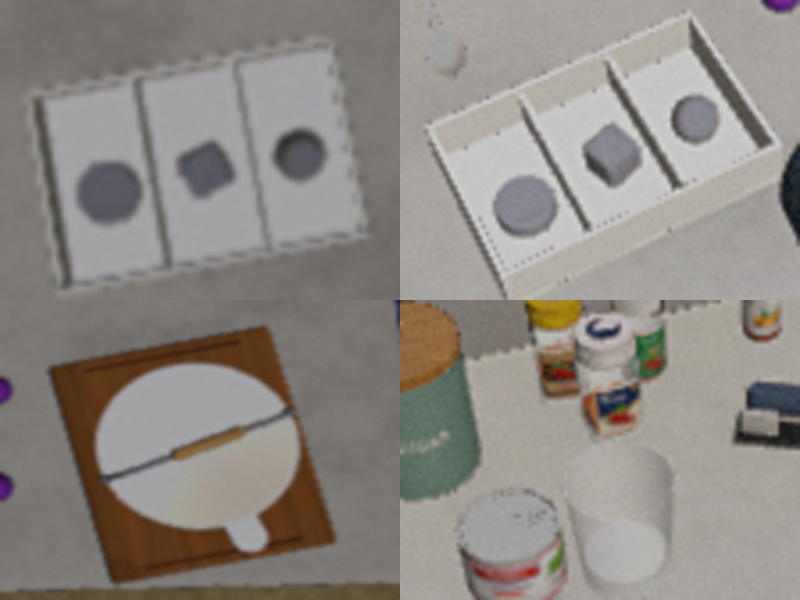

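The crop confirms it: the round shaded ball is in the right compartment (top ≈(252.8,217.5), side ≈(242.6,233)). The rotated cube is in the middle one and the flat puck in the left one. Next I measure accurately.

```bash
python3 - <<'E'
from h import *
T=np.load("top0.npz");S=np.load("side0.npz")
P,e=tri(T,(252.7,217.2),S,(242.2,233.1));print("ball",P.round(4),"gap",round(e,4),plane(T,(252.7,217.2),.02).round(4),plane(S,(242.2,233.1),.02).round(4))
print("floor z",[depth(T,p).round(3) for p in((248,203),(258,231),(250,230),(256,204))], [depth(S,p).round(3) for p in((230,222),(252,247))])
# caddy dir: divider tops, ends from crop (top row scale .21) h=.031
c=lambda x,y:(190+x*.21,185+y*.21)
for a,b,z in(((140,80),(167,267),.031),((238,62),(268,249),.031),((33,95),(330,42),.04),((62,290),(366,236),.04)):
    A,B=plane(T,c(*a),z),plane(T,c(*b),z);d=A-B;print(A.round(3),B.round(3),"len",np.hypot(*d[:2]).round(3),"yaw",np.arctan2(d[1],d[0]).round(3))
b=lambda x,y:(285+x*.3,155+y*.3667)
C=np.array([plane(T,b(*p),.015) for p in((52,68),(268,28),(335,240),(115,280))]);print(C.round(3),C.mean(0).round(4))
for i in range(4):
    d=C[i]-C[i-1];print(np.hypot(*d[:2]).round(3),np.arctan2(d[1],d[0]).round(3))
# dish: white region in board
x0,y0=305,172;g=cv2.cvtColor(T["pixels"],cv2.COLOR_RGB2HSV);m=np.zeros(g.shape[:2],np.uint8)
m[172:250,305:385]=((g[...,1]<90)&(g[...,2]>120))[172:250,305:385]
m=cv2.morphologyEx(m,cv2.MORPH_CLOSE,np.ones((5,5)))
q=cv2.morphologyEx(m,cv2.MORPH_OPEN,cv2.getStructuringElement(2,(31,31)))
k=max(cv2.findContours(q,0,1)[0],key=cv2.contourArea);el=cv2.fitEllipse(k);print("ell",el)
D=plane(T,el[0],.043);print("dish ctr",D.round(4),"diam",np.mean(el[1])/355.17*(1.058-.043))
lug=m&~cv2.dilate(q,np.ones((3,3)));lug[:225]=0;l=np.argwhere(lug)[:,::-1].mean(0);L=plane(T,l,.04);d=D-L;print("lug",l,L.round(3),"yaw dishx",np.arctan2(d[1],d[0]).round(3))
o=((g[...,0]<25)&(g[...,1]>90)&(g[...,2]>90)).astype(np.uint8);o[:200]=0;o[220:]=0;o[:,:325]=0;o[:,366:]=0
r=cv2.minAreaRect(np.argwhere(o)[:,::-1].astype(np.float32));print("grip",r,plane(T,r[0],.09).round(4),depth(T,r[0]).round(3))
bx=cv2.boxPoints(r);E=np.array([plane(T,p,.09) for p in bx]);
for i in range(4):
    d=E[i]-E[i-1];print(np.hypot(*d[:2]).round(3),np.arctan2(d[1],d[0]).round(3))
E
```

```text
ball [0.4705 0.0473 0.0193] gap 0.0008 [0.4704 0.0469 0.02  ] [0.4702 0.0478 0.02  ]
floor z [array([0.513, 0.061, 0.004]), array([0.43 , 0.033, 0.005]), array([0.433, 0.057, 0.003]), array([0.509, 0.037, 0.007])] [array([0.524, 0.062, 0.001]), array([0.414, 0.043, 0.04 ])]
[0.517 0.142 0.031] [0.404 0.128 0.031] len 0.115 yaw 0.127
[0.527 0.082 0.031] [0.413 0.066 0.031] len 0.115 yaw 0.137
[0.51  0.206 0.04 ] [0.537 0.025 0.04 ] len 0.183 yaw 1.719
[0.392 0.19  0.04 ] [0.42  0.007 0.04 ] len 0.185 yaw 1.72
[[ 0.576 -0.097  0.015]
 [ 0.614 -0.289  0.015]
 [ 0.386 -0.334  0.015]
 [ 0.349 -0.143  0.015]] [ 0.4811 -0.2156  0.015 ]
0.232 0.2
0.195 -1.377
0.232 -2.945
0.195 1.763
ell ((343.9175109863281, 208.15138244628906), (59.11009216308594, 61.1356315612793), 141.24542236328125)
dish ctr [ 0.4885 -0.214   0.043 ] diam 0.1718182976887557
lug [335.91900312 240.28660436] [ 0.399 -0.188  0.04 ] yaw dishx -0.283
grip ((347.08251953125, 207.1855926513672), (3.249107837677002, 22.337617874145508), 66.03751373291016) [ 0.4892 -0.213   0.09  ] [ 0.489 -0.213  0.092]
0.009 0.373
0.061 -1.181
0.009 -2.774
0.061 1.96
```

```bash
python3 -m pendant '[[[0.02,-0.005,0,0,0,0,0.62],[0.05,-0.0125,0,0,0,0,0.62],[0.055,-0.014,0,0,0,0,0.62],[0.055,-0.014,0,0,0,0,0.62],[0.055,-0.014,0,0,0,0,0.62],[0.055,-0.014,0,0,0,0,0.62],[0.055,-0.014,0,0,0,0,0.62],[0.055,-0.014,0,0,0,0,0.62],[0.015,-0.055,0,0,0,0,0.62],[0.015,-0.055,0,0,0,0,0.62],[0.015,-0.055,0,0,0,0,0.62],[0.015,-0.055,0,0,0,0,0.62],[0.015,-0.055,0,0,0,0,0.62],[0.015,-0.055,0,0,0,0,0.62],[0.015,-0.055,0,0,0,0,0.62],[0.015,-0.055,0,0,0,0,0.62],[0.015,-0.055,0,0,0,0,0.62],[0.015,-0.055,0,0,0,0,0.62],[0.01,-0.03,0,0,0,0,0.62],[0,0,0,0,0,0,0.62]]]' 30
python3 -m pendant '[[[0,0,0,0,0,-0.9,0.62],[0,0,0,0,0,-1,0.62],[0,0,0,0,0,-1,0.62],[0,0,0,0,0,-1,0.62],[0,0,0,0,0,-1,0.62],[0,0,0,0,0,-1,0.62],[0,0,0,0,0,-1,0.62],[0,0,0,0,0,-1,0.62],[0,0,0,0,0,-1,0.62],[0,0,0,0,0,-1,0.62],[0,0,0,0,0,-1,0.62],[0,0,0,0,0,-1,0.62],[0,0,0,0,0,-0.5,0.62],[0,0,0,0,0,0,0.62]]]'
cat > go.py <<'E'
# python3 go.py X Y Z PSI : prints needed shift (tool axes, in full-scale units) and turn about tool z (full-scale units)
import sys;from h import *;from station import monitor
s=monitor.sense();p=np.array(s["tcp_pos"]);r=R.from_quat(s["tool_rot"]);x,z=r.as_matrix()[:,0],r.as_matrix()[:,2]
psi=np.arctan2(x[1],x[0]);g=np.array(list(map(float,sys.argv[1:5])))
d=(g[3]-psi+np.pi)%(2*np.pi)-np.pi
print("t",round(s["t"],2),"p",p.round(4),"psi",psi.round(4),"tilt",np.round(z[:2],4),"q6",round(s["q"][5],2),"gap",round(s["finger_gap"],3),"F",np.round(s["force"],1))
print("shift",(r.inv().apply(g[:3]-p)/.8).round(4),"turn",(-d/.12).round(3))
E
python3 go.py .4705 .0475 .027 1.716
```

```text
t: 2.1
tcp_pos: [0.4534, 0.0278, 0.2453]
tool_rot: [0.993, 0.117, -0.0, -0.001]
force: [0.5, -0.6, -0.0]
finger_gap: 0.619
gripper_force: 0.0
t: 3.5
tcp_pos: [0.4543, 0.0234, 0.2453]
tool_rot: [0.654, 0.756, -0.0, -0.0]
force: [-0.3, 0.1, 0.4]
finger_gap: 0.614
gripper_force: 0.0
t 3.5 p [0.4543 0.0234 0.2453] psi 1.7159 tilt [-0.0002 -0.0001] q6 -0.34 gap 0.614 F [-0.3  0.1  0.4]
shift [0.0268 0.0245 0.2728] turn -0.001
```

```bash
python3 -m pendant '[[[0.0134,0.0123,0.02,0,0,0,0.62],[0.0134,0.0122,0.045,0,0,0,0.62],[0,0,0.055,0,0,0,0.62],[0,0,0.045,0,0,0,0.62],[0,0,0.02,0,0,0,0.62],[0,0,0,0,0,0,0.62]]]'
python3 go.py .4705 .0475 .027 1.716
python3 - <<'E'
from h import *
from station import eyes
for n,b in(("top",(190,160,210,100)),("side",(160,120,240,150))):
    s=eyes.snapshot(n);np.savez(n+"1.npz",**s);x,y,w,h=b
    i=cv2.resize(s["pixels"][y:y+h,x:x+w,::-1],None,fx=600/w if 0 else 500/w,fy=500/w,interpolation=2)
    cv2.imwrite(f"c_{n}.png",i)
a,b=cv2.imread("c_top.png"),cv2.imread("c_side.png");cv2.imwrite("pics/two1.png",np.vstack([a,b]));print(a.shape,b.shape)
E
```

```text
t: 4.1
tcp_pos: [0.4691, 0.0479, 0.0951]
tool_rot: [0.654, 0.756, -0.002, -0.002]
force: [-0.7, -0.8, 0.8]
finger_gap: 0.622
gripper_force: 0.0
t 4.1 p [0.4691 0.0479 0.0951] psi 1.7151 tilt [-0.0057  0.0007] q6 -0.28 gap 0.622 F [-0.7 -0.8  0.8]
shift [-0.0009  0.0022  0.0851] turn -0.007
(238, 500, 3) (312, 500, 3)
```

View pics/two1.png

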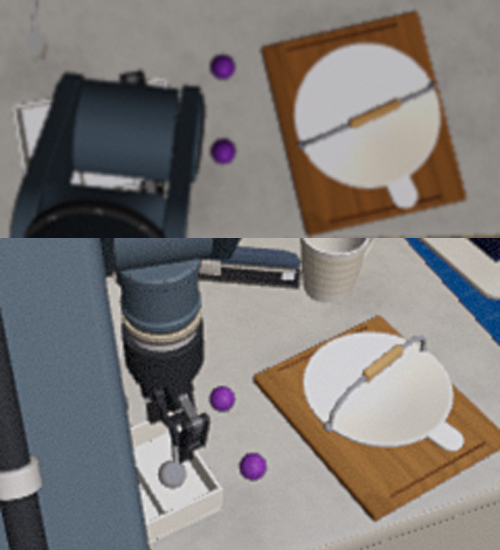

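The two views show the gripper squarely over the ball's compartment. The dish is fully visible: grip at crop top (374,112) and side (383,363), lug at (405,192) and (447,437).

```bash
python3 - <<'E'
from h import *
T=np.load("top1.npz");S=np.load("side1.npz")
f=500/210;g=500/240
t=lambda x,y:(190+(x+.5)/f-.5,160+(y+.5)/f-.5); u=lambda x,y:(160+(x+.5)/g-.5,120+(y-238+.5)/g-.5)
for n,a,b in(("grip",(374.5,111.5),(383,363)),("end1",(349,124),(363,380)),("end2",(400,99),(403,346)),("lug",(405,193),(447,437))):
    P,e=tri(T,t(*a),S,u(*b));print(n,P.round(4),round(e,4))
b=[plane(S,u(*p),.015) for p in((254,379),(376,517),(382,316))];print(np.round(b,3))
b=[plane(T,t(*p),.015) for p in((263,46),(416,12),(465,199),(309,233))];b=np.array(b);print(b.round(3),b.mean(0).round(4))
for i in range(4):
    d=b[i]-b[i-1];print(np.hypot(*d[:2]).round(3),np.arctan2(d[1],d[0]).round(3))
E
python3 -m pendant '[[[0,0.001,0.02,0,0,0,0.62],[-0.0005,0.001,0.03,0,0,0,0.62],[0,0,0.02,0,0,0,0.62],[0,0,0.0125,0,0,0,0.62],[0,0,0,0,0,0,0.62],[0,0,0,0,0,0,0.62]]]'
python3 go.py .4705 .0475 .029 1.716
```

```text
grip [ 0.4912 -0.2155  0.0793] 0.0007
end1 [ 0.4782 -0.1853  0.0763] 0.0014
end2 [ 0.5039 -0.2456  0.0833] 0.0036
lug [ 0.396  -0.2536  0.04  ] 0.0024
[[ 0.571 -0.093  0.015]
 [ 0.344 -0.141  0.015]
 [ 0.612 -0.289  0.015]]
[[ 0.579 -0.096  0.015]
 [ 0.615 -0.286  0.015]
 [ 0.385 -0.332  0.015]
 [ 0.349 -0.143  0.015]] [ 0.4821 -0.2143  0.015 ]
0.235 0.202
0.194 -1.381
0.235 -2.942
0.193 1.759
t: 4.8
tcp_pos: [0.473, 0.0477, 0.0322]
tool_rot: [0.654, 0.757, 0.0, 0.001]
force: [0.6, -0.4, 1.0]
finger_gap: 0.62
gripper_force: 0.0
t 4.8 p [0.473  0.0477 0.0322] psi 1.7166 tilt [ 0.0016 -0.0002] q6 -0.28 gap 0.62 F [ 0.6 -0.4  1. ]
shift [ 0.0002 -0.0032  0.004 ] turn 0.005
```

```bash
python3 -m pendant '[[[0,-0.003,0.004,0,0,0,0.62],[0,0,0,0,0,0,0.62],[0,0,0,0,0,0,0.3],[0,0,0,0,0,0,0.2],[0,0,0,0,0,0,0.2],[0,0,0,0,0,0,0.2],[0,0,0,0,0,0,0.2],[0,0,0,0,0,0,0.2]]]' 30
python3 -m pendant '[[[0,0,-0.01,0,0,0,0.2],[0,0,-0.02,0,0,0,0.2],[0,0,-0.04,0,0,0,0.2],[0,0,-0.045,0,0,0,0.2],[0,0,-0.045,0,0,0,0.2],[0,0,-0.02,0,0,0,0.2],[0,0,0,0,0,0,0.2]]]'
python3 go.py .4705 .0475 .17 1.716
python3 - <<'E'
from h import *
from station import eyes
s=eyes.snapshot("side");np.savez("side2.npz",**s)
cv2.imwrite("pics/s2.png",cv2.resize(s["pixels"][100:280,150:330,::-1],(540,540),interpolation=2))
E
```

```text
t: 5.6
tcp_pos: [0.4704, 0.0474, 0.0285]
tool_rot: [0.654, 0.757, 0.0, 0.0]
force: [1.0, 0.1, 5.7]
finger_gap: 0.345
gripper_force: 29.4
t: 6.3
tcp_pos: [0.4712, 0.0474, 0.1745]
tool_rot: [0.654, 0.757, 0.001, 0.002]
force: [0.9, 0.6, 0.1]
finger_gap: 0.35
gripper_force: 29.8
t 6.3 p [0.4712 0.0474 0.1745] psi 1.717 tilt [ 0.0054 -0.0008] q6 -0.28 gap 0.35 F [0.9 0.6 0.1]
shift [ 0.0003 -0.0009  0.0056] turn 0.008
```

View pics/s2.png

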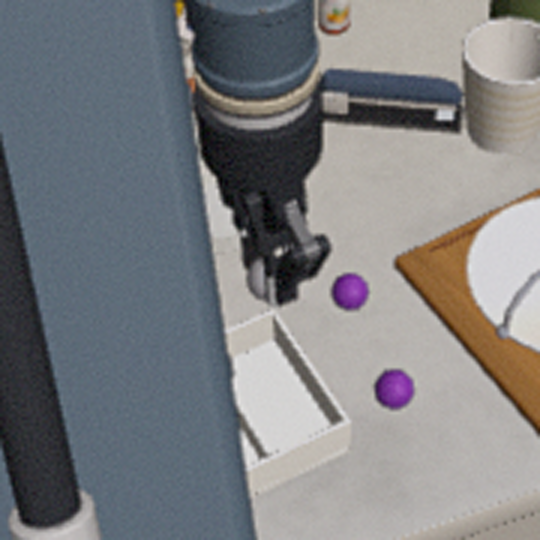

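The ball is held at crop (258,278) and its compartment is empty. Next I carry it over the dish, beside the handle.

```bash
python3 - <<'E'
from h import *
S=np.load("side2.npz");e,d=ray(S,(150+260/3,100+277/3));print((e+d*(.471-e[0])/d[0]).round(4))
E
python3 -m pendant '[[[-0.01,-0.002,0,0,0,0,0.2],[-0.025,-0.005,0,0,0,0,0.2],[-0.04,-0.0075,0,0,0,0,0.2],[-0.04,-0.0075,0,0,0,0,0.2],[-0.04,-0.0075,0,0,0,0,0.2],[-0.04,-0.0075,0,0,0,0,0.2],[-0.04,-0.0075,0,0,0,0,0.2],[-0.04,-0.0075,0,0,0,0,0.2],[-0.035,-0.007,0,0,0,0,0.2],[-0.02,-0.005,0,0,0,0,0.2],[-0.007,-0.001,0,0,0,0,0.2],[0,0,0,0,0,0,0.2]]]'
python3 -m pendant '[[[0,0,0,0,0,0.5,0.2],[0,0,0,0,0,1,0.2],[0,0,0,0,0,1,0.2],[0,0,0,0,0,1,0.2],[0,0,0,0,0,1,0.2],[0,0,0,0,0,1,0.2],[0,0,0,0,0,1,0.2],[0,0,0,0,0,1,0.2],[0,0,0,0,0,1,0.2],[0,0,0,0,0,1,0.2],[0,0,0,0,0,1,0.2],[0,0,0,0,0,0.5,0.2],[0,0,0,0,0,0,0.2]]]'
python3 go.py .4605 -.2268 .054 .395
```

```text
[0.471  0.0535 0.1685]
t: 7.55
tcp_pos: [0.4571, -0.2268, 0.1712]
tool_rot: [0.654, 0.756, 0.0, -0.001]
force: [-0.1, 0.3, -1.3]
finger_gap: 0.349
gripper_force: 29.8
t: 8.85
tcp_pos: [0.4574, -0.2249, 0.1719]
tool_rot: [0.98, 0.198, -0.0, -0.001]
force: [0.6, -0.5, -1.0]
finger_gap: 0.351
gripper_force: 29.8
t 8.85 p [ 0.4574 -0.2249  0.1719] psi 0.3989 tilt [-0.0012  0.0014] q6 0.5 gap 0.351 F [ 0.6 -0.5 -1. ]
shift [0.0027 0.004  0.1473] turn 0.032
```

```bash
python3 -m pendant '[[[0.0027,0.004,0.01,0,0,0,0.2],[0,0,0.025,0,0,0,0.2],[0,0,0.03,0,0,0,0.2],[0,0,0.025,0,0,0,0.2],[0,0,0.02,0,0,0,0.2],[0,0,0.01,0,0,0,0.2],[0,0,0.01,0,0,0,0.2],[0,0,0.005,0,0,0,0.2],[0,0,0.005,0,0,0,0.2],[0,0,0.003,0,0,0,0.2],[0,0,0,0,0,0,0.2],[0,0,0,0,0,0,0.2]]]'
python3 go.py .4605 -.2268 .054 .395
python3 - <<'E'
from h import *
from station import eyes
s=eyes.snapshot("side")
cv2.imwrite("pics/s3.png",cv2.resize(s["pixels"][130:280,270:420,::-1],(600,600),interpolation=2))
E
```

```text
t: 10.05
tcp_pos: [0.4612, -0.2291, 0.058]
tool_rot: [0.98, 0.197, 0.0, 0.0]
force: [-0.3, 0.0, -0.3]
finger_gap: 0.346
gripper_force: 29.8
t 10.05 p [ 0.4612 -0.2291  0.058 ] psi 0.3969 tilt [ 0.0006 -0.0005] q6 0.5 gap 0.346 F [-0.3  0.  -0.3]
shift [ 0.0003 -0.003   0.005 ] turn 0.016
```

View pics/s3.png

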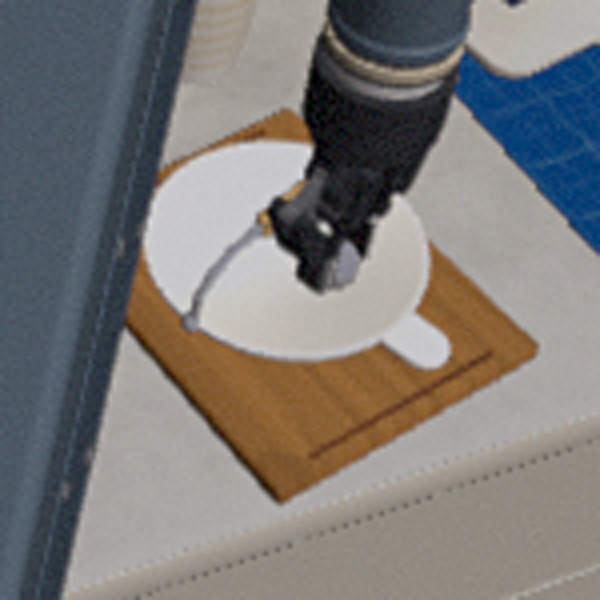

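The ball is held at (343,265), just over the dish floor on the near side of the handle. I lower it in small steps.

```bash
python3 -m pendant '[[[0,-0.002,0.002,0,0,0,0.2],[0,-0.001,0.002,0,0,0,0.2],[0,0,0.002,0,0,0,0.2],[0,0,0,0,0,0,0.2]]]'
python3 -m pendant '[[[0,0,0.001,0,0,0,0.2],[0,0,0.001,0,0,0,0.2],[0,0,0,0,0,0,0.2]]]'
```

```text
t: 10.5
tcp_pos: [0.4599, -0.2266, 0.0527]
tool_rot: [0.98, 0.197, -0.0, -0.0]
force: [-0.2, -0.4, -0.4]
finger_gap: 0.351
gripper_force: 29.8
t: 10.8
tcp_pos: [0.4602, -0.2268, 0.0516]
tool_rot: [0.98, 0.197, 0.0, 0.0]
force: [-0.3, 0.4, 2.6]
finger_gap: 0.35
gripper_force: 30.2
```

Contact felt (2.6 N), so I release and rise.

```bash
python3 -m pendant '[[[0,0,0,0,0,0,0.4],[0,0,0,0,0,0,0.5],[0,0,0,0,0,0,0.58],[0,0,0,0,0,0,0.58],[0,0,0,0,0,0,0.58],[0,0,-0.01,0,0,0,0.58],[0,0,-0.02,0,0,0,0.58],[0,0,-0.04,0,0,0,0.58],[0,0,-0.045,0,0,0,0.58],[0,0,-0.03,0,0,0,0.58],[0,0,-0.01,0,0,0,0.58],[0,0,0,0,0,0,0.58]]]'
python3 -m pendant '[[[0.005,-0.02,-0.01,0,0,-0.5,1],[0.008,-0.04,0,0,0,-1,1],[0,-0.04,0,0,0,-1,1],[0,-0.04,0,0,0,-1,1],[0,-0.04,0,0,0,-1,1],[0,0,0,0,0,-1,1],[0,0,0,0,0,-1,1],[0,0,0,0,0,-1,1],[0,0,0,0,0,-1,1],[0,0,0,0,0,-1,1],[0,0,0,0,0,-1,1],[0,0,0,0,0,-1,1],[0,0,0,0,0,-1,1],[0,0,0,0,0,-0.6,1],[0,0,0,0,0,0,1]]]'
python3 - <<'E'
from h import *
from station import eyes
for n,b in(("top",(290,155,120,110)),("side",(280,130,140,130))):
    s=eyes.snapshot(n);np.savez(n+"4.npz",**s);x,y,w,h=b
    cv2.imwrite(f"c_{n}.png",cv2.resize(s["pixels"][y:y+h,x:x+w,::-1],(400,400*h//w),interpolation=2)[:366])
a,b=cv2.imread("c_top.png"),cv2.imread("c_side.png");cv2.imwrite("pics/two4.png",np.hstack([a,b]))
E
python3 go.py .490 -.2145 .17 1.966
```

```text
t: 12.0
tcp_pos: [0.4605, -0.2271, 0.1766]
tool_rot: [0.98, 0.197, 0.001, 0.001]
force: [0.2, -0.3, -0.7]
finger_gap: 0.579
gripper_force: 0.0
t: 13.5
tcp_pos: [0.387, -0.1051, 0.1821]
tool_rot: [0.553, 0.833, -0.0, -0.002]
force: [0.6, -0.3, 0.2]
finger_gap: 0.995
gripper_force: 0.0
t 13.6 p [ 0.3872 -0.1053  0.1824] psi 1.9671 tilt [-0.0021  0.0012] q6 -0.94 gap 0.996 F [1.  0.1 0.2]
shift [-0.1756  0.0658  0.0151] turn 0.009
```

View pics/two4.png

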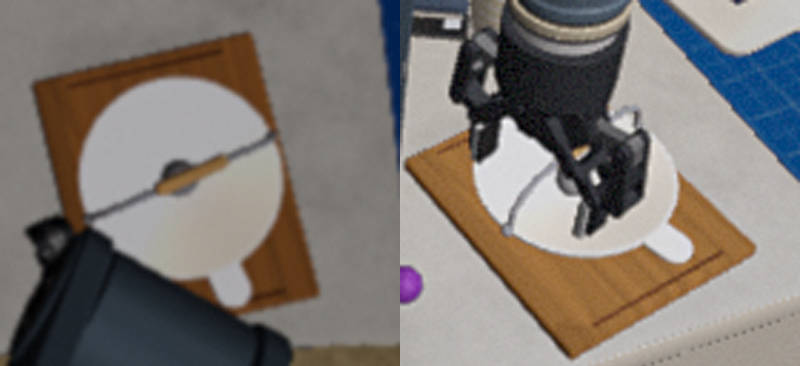

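The ball rests under the grip at (180,177), near the dish centre. The dish hasn't moved.

```bash
python3 - <<'E'
from h import *
T=np.load("top4.npz");g=cv2.cvtColor(T["pixels"],cv2.COLOR_RGB2HSV)
o=((g[...,0]<25)&(g[...,1]>90)&(g[...,2]>90)).astype(np.uint8);o[:200]=0;o[220:]=0;o[:,:325]=0;o[:,366:]=0
k,l,st,ce=cv2.connectedComponentsWithStats(o);i=1+st[1:,4].argmax();r=cv2.minAreaRect(np.argwhere(l==i)[:,::-1].astype(np.float32))
E=np.array([plane(T,p,.09) for p in cv2.boxPoints(r)]);print("grip",plane(T,r[0],.09).round(4),[(np.hypot(*(E[i]-E[i-1])[:2]).round(3),np.arctan2(*(E[i]-E[i-1])[1::-1]).round(3)) for i in range(4)])
print("ball",plane(T,(290+180/3.333,155+177/3.333),.037).round(4), "lug",plane(T,(290+235/3.333,155+285/3.333),.041).round(4))
E
python3 -m pendant '[[[-0.02,0.0075,0,0,0,0,1],[-0.04,0.015,0,0,0,0,1],[-0.04,0.015,0,0,0,0,1],[-0.04,0.015,0,0,0,0,1],[-0.025,0.01,0,0,0,0,1],[-0.01,0.0033,0,0,0,0,1],[0,0,0,0,0,0,1],[0,0,0,0,0,0,1]]]'
python3 go.py .490 -.2145 .081 1.966
```

```text
grip [ 0.4888 -0.2131  0.09  ] [(np.float64(0.01), np.float64(0.373)), (np.float64(0.061), np.float64(-1.181)), (np.float64(0.01), np.float64(-2.774)), (np.float64(0.061), np.float64(1.96))]
ball [ 0.4889 -0.2155  0.037 ] lug [ 0.3962 -0.2565  0.041 ]
t: 14.4
tcp_pos: [0.4893, -0.213, 0.1827]
tool_rot: [0.553, 0.833, 0.0, -0.002]
force: [0.3, -0.3, 0.4]
finger_gap: 1.001
gripper_force: 0.0
t 14.4 p [ 0.4893 -0.213   0.1827] psi 1.9685 tilt [-0.0025  0.002 ] q6 -1.02 gap 1.001 F [ 0.3 -0.3  0.4]
shift [-0.0025  0.0003  0.1271] turn 0.021
```

```bash
python3 -m pendant '[[[-0.0015,0,0.01,0,0,0,0.6],[0,0,0.025,0,0,0,0.6],[0,0,0.03,0,0,0,0.6],[0,0,0.03,0,0,0,0.6],[0,0,0.02,0,0,0,0.6],[0,0,0.01,0,0,0,0.6],[0,0,0.002,0,0,0,0.6],[0,0,0,0,0,0,0.6],[0,0,0,0,0,0,0.6]]]'
python3 go.py .4895 -.214 .081 1.966
python3 - <<'E'
from h import *
from station import eyes
s=eyes.snapshot("side")
cv2.imwrite("pics/s5.png",cv2.resize(s["pixels"][130:280,270:420,::-1],(600,600),interpolation=2))
E
```

```text
t: 15.3
tcp_pos: [0.4916, -0.2156, 0.0825]
tool_rot: [0.553, 0.833, -0.0, 0.001]
force: [-0.0, -0.1, 0.1]
finger_gap: 0.601
gripper_force: 0.0
t 15.3 p [ 0.4916 -0.2156  0.0825] psi 1.9689 tilt [ 0.0013 -0.0009] q6 -1.02 gap 0.601 F [-0.  -0.1  0.1]
shift [ 0.0028 -0.0016  0.0019] turn 0.024
```

View pics/s5.png

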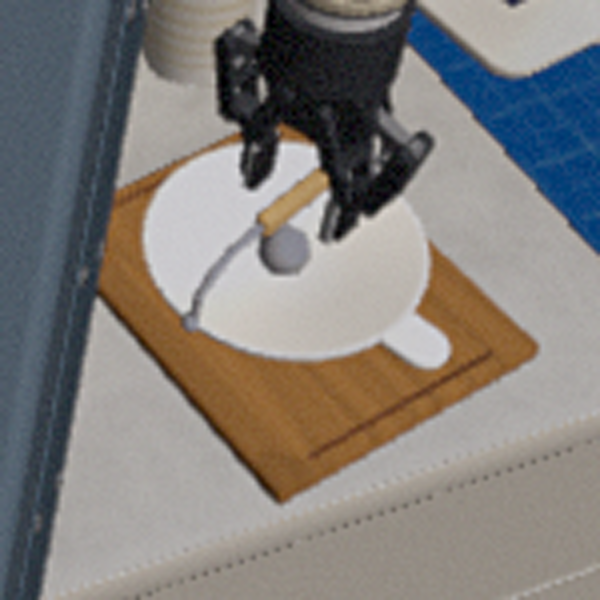

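The fingers straddle the grip, with the ball free below at (285,250). I close on it and lift slowly.

```bash
python3 -m pendant '[[[0.0025,-0.0015,0,0,0,0,0.6],[0,0,0,0,0,0,0.4],[0,0,0,0,0,0,0.3],[0,0,0,0,0,0,0.2],[0,0,0,0,0,0,0.1],[0,0,0,0,0,0,0.0],[0,0,0,0,0,0,0],[0,0,0,0,0,0,0],[0,0,0,0,0,0,0],[0,0,0,0,0,0,0]]]' 60
python3 -m pendant '[[[0,0,-0.001,0,0,0,0],[0,0,-0.003,0,0,0,0],[0,0,-0.005,0,0,0,0],[0,0,-0.007,0,0,0,0],[0,0,-0.008,0,0,0,0],[0,0,-0.01,0,0,0,0],[0,0,-0.01,0,0,0,0],[0,0,-0.01,0,0,0,0],[0,0,-0.01,0,0,0,0],[0,0,-0.008,0,0,0,0],[0,0,-0.007,0,0,0,0],[0,0,-0.004,0,0,0,0],[0,0,-0.002,0,0,0,0],[0,0,0,0,0,0,0],[0,0,0,0,0,0,0],[0,0,0,0,0,0,0],[0,0,0,0,0,0,0]]]'
python3 go.py .482 -.214 .15 3.337
python3 - <<'E'
from h import *
from station import eyes
for n,b in(("top",(290,155,120,110)),("side",(280,110,140,130))):
    s=eyes.snapshot(n);np.savez(n+"6.npz",**s);x,y,w,h=b
    cv2.imwrite(f"c_{n}.png",cv2.resize(s["pixels"][y:y+h,x:x+w,::-1],(400,400*h//w),interpolation=2)[:366])
a,b=cv2.imread("c_top.png"),cv2.imread("c_side.png");cv2.imwrite("pics/two6.png",np.hstack([a,b]))
E
```

```text
t: 16.35
tcp_pos: [0.4895, -0.214, 0.0819]
tool_rot: [0.553, 0.833, 0.0, 0.0]
force: [0.6, 0.9, 2.4]
finger_gap: 0.126
gripper_force: 59.4
t: 18.05
tcp_pos: [0.4891, -0.2139, 0.1494]
tool_rot: [0.553, 0.833, 0.0, -0.0]
force: [-0.2, 0.1, -3.9]
finger_gap: 0.126
gripper_force: 58.6
t 18.05 p [ 0.4891 -0.2139  0.1494] psi 1.9688 tilt [-0.0005  0.0003] q6 -1.02 gap 0.126 F [-0.2  0.1 -3.9]
shift [ 0.0033 -0.0082 -0.0007] turn -11.402
```

View pics/two6.png

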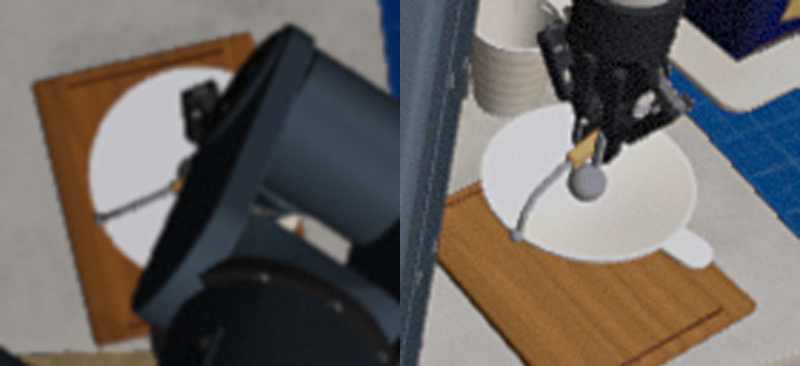

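The dish is lifted about 67 mm and level, with the ball centred at (587,183). I turn it slowly.

```bash
python3 -m pendant '[[[0,0,0,0,0,-0.1,0],[0,0,0,0,0,-0.3,0],[0,0,0,0,0,-0.5,0],[0,0,0,0,0,-0.6,0],[0,0,0,0,0,-0.6,0],[0,0,0,0,0,-0.6,0],[0,0,0,0,0,-0.6,0],[0,0,0,0,0,-0.6,0],[0,0,0,0,0,-0.6,0],[0,0,0,0,0,-0.6,0],[0,0,0,0,0,-0.6,0],[0,0,0,0,0,-0.6,0],[0,0,0,0,0,-0.6,0],[0,0,0,0,0,-0.6,0],[0,0,0,0,0,-0.6,0],[0,0,0,0,0,-0.6,0],[0,0,0,0,0,-0.6,0],[0,0,0,0,0,-0.4,0],[0,0,0,0,0,-0.2,0],[0,0,0,0,0,0,0]]]'
python3 go.py .482 -.214 .15 3.337
```

```text
t: 20.15
tcp_pos: [0.4892, -0.214, 0.1497]
tool_rot: [-0.008, 1.0, 0.0, -0.0]
force: [0.1, -0.6, -3.0]
finger_gap: 0.122
gripper_force: 58.6
t 20.15 p [ 0.4892 -0.214   0.1497] psi -3.1264 tilt [-0.0001  0.0001] q6 -2.21 gap 0.122 F [ 0.1 -0.6 -3. ]
shift [ 0.009   0.0001 -0.0004] turn -1.502
```

```bash
python3 -m pendant '[[[0,0,0,0,0,-0.2,0],[0,0,0,0,0,-0.35,0],[0,0,0,0,0,-0.4,0],[0,0,0,0,0,-0.35,0],[0,0,0,0,0,-0.2,0],[0,0,0,0,0,0,0],[0,0,0,0,0,0,0],[0,0,0,0,0,0,0],[0,0,0,0,0,0,0],[0,0,0,0,0,0,0],[0,0,0,0,0,0,0],[0,0,0,0,0,0,0],[0,0,0,0,0,0,0],[0,0,0,0,0,0,0]]]'
python3 go.py .482 -.214 .15 3.337
python3 - <<'E'
from h import *
from station import eyes
for n,b in(("top",(290,155,120,110)),("side",(280,110,140,130))):
    s=eyes.snapshot(n);np.savez(n+"7.npz",**s);x,y,w,h=b
    cv2.imwrite(f"c_{n}.png",cv2.resize(s["pixels"][y:y+h,x:x+w,::-1],(400,400*h//w),interpolation=2)[:366])
a,b=cv2.imread("c_top.png"),cv2.imread("c_side.png");cv2.imwrite("pics/two7.png",np.hstack([a,b]))
E
```

```text
t: 21.55
tcp_pos: [0.4892, -0.214, 0.1497]
tool_rot: [-0.097, 0.995, 0.0, -0.0]
force: [-0.1, -0.3, -3.5]
finger_gap: 0.129
gripper_force: 58.6
t 21.55 p [ 0.4892 -0.214   0.1497] psi -2.9464 tilt [-0.0001  0.0001] q6 -2.39 gap 0.129 F [-0.1 -0.3 -3.5]
shift [ 0.0089  0.0017 -0.0004] turn -0.002
```

View pics/two7.png

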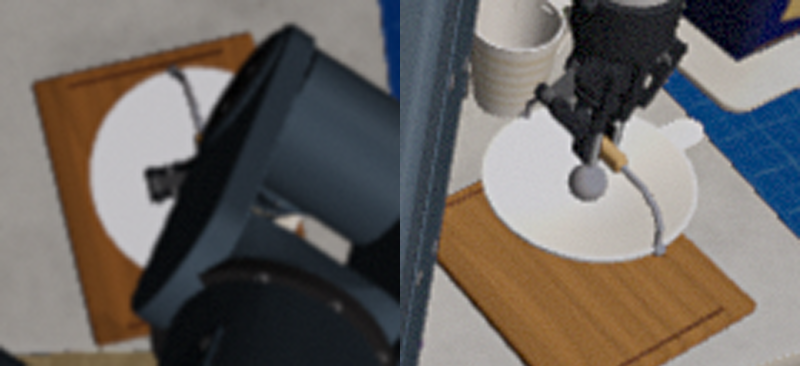

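The ball is centred at (587,183), the dish is level, and the lug at (685,132) points over the right-hand edge. One check on the lug angle before handing in.

```bash
python3 - <<'E'
from h import *
from station import job
S=np.load("side7.npz");L=plane(S,(280+285*.35,110+132*.35),.108);c=np.array([.4892,-.214]);d=L[:2]-c
a=np.arctan2(*d[::-1]);err=a-(.197-np.pi/2);print(L.round(3),np.hypot(*d),a,err)
if abs(err)<.12: print(job.sign_off())
E
```

```text
[ 0.507 -0.316  0.108] 0.10328923439863535 -1.4024177282736656 -0.028621401478769126
the job is handed in; nothing more can be done
None
```

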